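# Pile glass strips in the stacking jig and close its gate to the click

## Task

Stack the two loose foiled glass strips flat on the strip that already lies in the stacking jig, between its four pins and lengthwise along the rail, so that the three make one square pile ready for banding. Then slide the jig's gate towards the pile by its black grip, past the first click, until its ball drops into the second notch just short of squeezing the glass, and finish still holding the gate in that notch. Do not press hard on the glass with the gate, and leave the bottle, the tin and the jar where they stand.

Things in the scene. Friction and masses are not known exactly. Their poses are not given: they have to be found in the camera images.
- jig_bay (a point): middle of the jig's bay on its floor: the top of a 22 mm wide steel rail, 24 mm above the bench; y along the rail, z up. Heel face at y = -31.25 mm, 18 mm high; sliding gate on the +y side. Four 5 mm pins at x = +-14, y = +-23 mm rise 16 mm above the floor: a strip lies along y between them, 2.5 mm free each side; sides open for fingers between the pins (41 mm). Plate 84 x 223 x 10 mm, fixed
- gate (a joint): gate, a saddle sliding along the rail: 0 = open (face at y = +91.25 mm in jig_bay), grows in m as it closes towards the heel (-y), end at 0.064. Its sprung ball drops into grooves across the rail: first notch at 0.040, second at 0.060 (bay then 62.5 mm, strips 60). Slides with 2 to 5 N between notches; from 3.6 mm before a notch the ball draws it on (3 to 8 N), then holds it: about 10 N to leave
- gate_grip (a point): middle of the gate's black upright grip, moving with the gate: 12 mm thick along the rail (y), 32 mm wide (x), from 40 to 77 mm above the bench, this point at 59.5; axes as jig_bay. It is 38 mm behind the gate face (+y side). The flat saddle under it is 41 mm high; a screw and lip in front of it reach 46 mm
- strip_a_mid (a point): glass strip edged with copper foil, a flat bar 18 mm wide (x), 60 mm long (y), 4 mm thick; this point is its centre, half-way up, y along its length; 12 g. It lies in the bay from the start, flat on the rail
- strip_b_mid (a point): glass strip edged with copper foil, a flat bar 18 mm wide (x), 60 mm long (y), 4 mm thick; this point is its centre, half-way up, y along its length; 12 g. It lies loose on the bench
- strip_c_mid (a point): glass strip edged with copper foil, a flat bar 18 mm wide (x), 60 mm long (y), 4 mm thick; this point is its centre, half-way up, y along its length; 12 g. It lies loose on the bench
- oil_bottle: small oil bottle with a cap, 35 mm across, 73 mm high, standing; origin at the centre of its foot; leave it alone
- pin_tin: round tin, 52 mm across, 34 mm high; origin at the centre of its underside; leave it alone
- brush_jar: glass jar with rinsing water, 61 mm across, 71 mm high; origin at the centre of its foot; leave it alone
Things that resemble listed ones, but are neither listed nor needed, are in the scene too. What is shaped like the part that bears strip_a_mid but turquoise or yellow is not meant.

How it is judged:
On the way, in this order (a step that is already met when the one before it is completed fails the run):
1. all three strips lie flat in one pile between the pins, let go and at rest (x of strip_a_mid in the frame of jig_bay between -0.0045 and 0.0045 m and y of strip_a_mid in the frame of jig_bay between -0.022 and 0.022 m and z of strip_a_mid in the frame of jig_bay between 0.0005 and 0.0118 m and angle between each of strip_a_mid, strip_b_mid, strip_c_mid's own z axis and vertical below 0.05 rad and angle between the y axis of each of strip_a_mid, strip_b_mid, strip_c_mid and the y axis of jig_bay, either way round below 0.12 rad and linear speed of each of strip_a, strip_b, strip_c below 0.02 m/s and contact force between the fingers and strip_a below 0.1 N and x of strip_b_mid in the frame of jig_bay between -0.0045 and 0.0045 m and y of strip_b_mid in the frame of jig_bay between -0.022 and 0.022 m and z of strip_b_mid in the frame of jig_bay between 0.0005 and 0.0118 m and contact force between the fingers and strip_b below 0.1 N and x of strip_c_mid in the frame of jig_bay between -0.0045 and 0.0045 m and y of strip_c_mid in the frame of jig_bay between -0.022 and 0.022 m and z of strip_c_mid in the frame of jig_bay between 0.0005 and 0.0118 m and contact force between the fingers and strip_c below 0.1 N), for 0.3 s.
2. the gate is held by the fingers in the second notch (value of joint gate between 0.0585 and 0.0615 m and contact force between the fingers and gate above 1 N), for 0.2 s.
At the end, for the whole second after the job is handed in: The gate is still, within 1.5 mm of the second notch, and held by the fingers (over 1 N); the three strips lie flat in one pile in the bay, each within 4.5 mm of its middle across and 4 mm along the rail and 0.12 rad of its direction, at rest, untouched by the fingers (all of step 2 and velocity of joint gate between -0.005 and 0.005 m/s and x of strip_a_mid in the frame of jig_bay between -0.0045 and 0.0045 m and y of strip_a_mid in the frame of jig_bay between -0.004 and 0.004 m and z of strip_a_mid in the frame of jig_bay between 0.0005 and 0.0118 m and angle between each of strip_a_mid, strip_b_mid, strip_c_mid's own z axis and vertical below 0.05 rad and angle between the y axis of each of strip_a_mid, strip_b_mid, strip_c_mid and the y axis of jig_bay, either way round below 0.12 rad and linear speed of each of strip_a, strip_b, strip_c below 0.02 m/s and contact force between the fingers and strip_a below 0.1 N and x of strip_b_mid in the frame of jig_bay between -0.0045 and 0.0045 m and y of strip_b_mid in the frame of jig_bay between -0.004 and 0.004 m and z of strip_b_mid in the frame of jig_bay between 0.0005 and 0.0118 m and contact force between the fingers and strip_b below 0.1 N and x of strip_c_mid in the frame of jig_bay between -0.0045 and 0.0045 m and y of strip_c_mid in the frame of jig_bay between -0.004 and 0.004 m and z of strip_c_mid in the frame of jig_bay between 0.0005 and 0.0118 m and contact force between the fingers and strip_c below 0.1 N); the arm keeps its last pose, push and grip.
It fails at once if the gate presses on the glass with more than 15 N (contact force between gate and strip_a above 15 N or contact force between gate and strip_b above 15 N or contact force between gate and strip_c above 15 N).
It fails at once if the bottle, the tin or the jar is moved by more than 3 cm or tipped (distance of any of oil_bottle, pin_tin, brush_jar from where it was at the start of the episode above 0.03 m or angle between any of oil_bottle, pin_tin, brush_jar's own z axis and vertical above 0.3 rad).
It also fails if it takes over 67 s, if anything falls off the work surface, if the arm or the gripper's body presses on something with over 40 N, if the wrist force passes 120 N, or if a joint passes its speed limit or range.

## Robot

A 7-joint arm with a two-finger parallel gripper is mounted at the origin on a cart in front of the work surface, level with it; the furniture and walls round the work are solid. World frame = base frame: x ahead of the robot, y to its left, z up, the work surface at z = 0. Lengths are in m, angles in rad, forces in N, time in s.
With the tool pointing down it reaches from about 0.4 to 0.85 m from the base axis. Payload 10.4 kg.
Tool frame: the origin (TCP) lies at the very end of the fingers, on their centre line; the grasp point (between the pads) lies r.hold_point_z behind it (r.hold_point_z is the distance from the TCP to the grasp point, in m); z points along the fingers, y is the direction in which the jaws open and shut (so a half turn about z gives the same grasp; the last joint's range is limited). The gripper opens to 87 mm and grips with 3 to 60 N. Pads are 19 mm wide; open, the fingers measure 117 mm over their backs; the gripper's body (75 mm by 190 mm) begins 51 mm behind the grasp point.
Start: joints at [1.267, 0.332, -0.065, 1.46, 0.022, 1.35, -0.088], TCP at [0.173, -0.601, 0.223] pointing down, gripper open.
Joint ranges: [-2.6, 2.6], [-0.5, 2.12], [-1.47, 1.34], [0.16, 2.42], [-1.27, 4.41], [0.06, 2.06], [-2.6, 2.6]. Speed limits (rad/s): [2.22, 2.22, 2.79, 2.79, 3.14, 3.14, 3.14].

## Interface

Orientations are given as a unit quaternion [x, y, z, w].
In Python, from bench import r gives the robot as it stands.
- The arm moves only by the tool send_rows, never from a script. Its argument "commands" is a list of rows, each a list of 7 numbers: the shift along the world's x, y, z normalised to -1 to 1, where 1 is 0.03 m, then the turn, a rotation vector about the world's x, y, z normalised to -1 to 1, where 1 is 5 degrees, then the gripper command: -1 is fully open, 1 is shut, values between are in proportion. In form: [[tx, ty, tz, ax, ay, az, jaw], ...]. A call has 1 to 10 rows; each row shifts and turns the pose as measured when the row begins; what a row does not reach is not made up. A row lasts 1/12 s, in which the tool goes at most 41.7 mm and 7.16 degrees, less where a joint would pass 70% of its speed; a pose out of reach is approached as far as the arm can. A call with a number of a shift or a turn outside -1 to 1 is refused whole. A call with a gripper value outside its range is refused whole. The fingers move at their own pace and stop on an object; "grip_force" is the grip in N (left out, the last holds). Time passes only in rows, so rows that do not move let the fingers close. It gives the time, the measured TCP pose, the force and the opening at its end, in the units of the state.
- r.read_state(): the state, without advancing time (a new reading comes with each control period).
- r.camera(name): name is "side" or "top"; returns the picture (420x560x3 uint8, blue, green, red); there is no depth.
- r.calibration(name): a dict with "K" (3x3 intrinsics, pixels), "dist" ([k1, k2, p1, p2, k3] as OpenCV has them; the pictures are not rectified), "R" (3x3) and "t" (3): a world point X has camera coordinates R X + t. Camera axes: x right, y down, z forward; pixel columns grow to the right and rows downward; lengths in m; the calibration is good to about 2 mm. A picture is of the moment at which its call begins. calibration takes no time and is no camera call.
- r.close_job(): hands the job in, once; it reports no verdict.
The state is a dict: "time": time; "joint_positions": joint angles; "joint_vel": joint speeds; "joint_torque": joint torques, N m; "ee_pos": TCP position; "eef_rot": TCP orientation; "ft_force": force on the tool from outside, world axes, zero at the start; "torque": the same for the moment, N m; "width": finger opening in m.
Only numpy, scipy, OpenCV 4.12 (cv2) and the standard library are available. Lean on these libraries where they do the work, as an engineer would, in place of code of your own. Each camera call takes 0.05 s, during which the arm holds its last target.

## Working session

There is one attempt and no reset: what is moved stays moved. The work goes in short steps, Python scripts to look and compute and a tool call to move; the robot and the scene stay as the last step left them, time stands still between calls to the robot, and variables do not carry over. Pictures are saved under pics/ and viewed, and the job is handed in when it is done.

Besides the shell and the picture viewer there is one more tool, called after ">>>" in YAML: its name, and indented under it one key for each argument. send_rows: Moves the arm, as the interface text tells. Scaled input: -1 to 1 covers 0.03 m each way for a shift and 5 degrees each way for a turn. Its arguments: {"type":"object","properties":{"commands":{"type":"array"},"grip_force":{"type":"number"}},"required":["commands"]}

```bash
ls; mkdir -p pics
python3 - <<'E'
from bench import r
import cv2,json
s=r.read_state(); print(s, r.hold_point_z)
for n in("side","top"):
    cv2.imwrite(f"pics/{n}0.png",r.camera(n)); print(n,r.calibration(n))
E
```

```text
pics
{'time': 0.0, 'joint_positions': array([ 1.26740274,  0.33285199, -0.0647315 ,  1.46089707,  0.02159559,
        1.3499245 , -0.08851027]), 'joint_vel': array([-0.00044788, -0.00112435, -0.00076827,  0.00067438, -0.00073816,
       -0.00095763,  0.00026547]), 'joint_torque': array([-5.85537055e-04, -6.23259902e+01,  2.40615837e-02, -3.89899278e+01,
       -6.14486821e-02,  3.97028332e-02,  1.26800146e-04]), 'ee_pos': array([ 0.1731088 , -0.60015622,  0.22178757]), 'eef_rot': array([ 9.90157610e-01,  1.39955088e-01, -1.21510217e-04, -6.81979310e-04]), 'ft_force': array([ 0.86827605, -0.2079275 , -0.97921184]), 'torque': array([ 0.00212871,  0.03688544, -0.0090577 ]), 'width': 0.08704148771101396} 0.0187
side {'K': array([[445.57824802,   0.        , 277.59690805],
       [  0.        , 445.57824802, 211.69360898],
       [  0.        ,   0.        ,   1.        ]]), 'dist': array([-0.01729878,  0.        ,  0.        ,  0.        ,  0.        ]), 'R': array([[-0.996871  , -0.07842835,  0.00985925],
       [-0.04201717,  0.42010671, -0.90650147],
       [ 0.06695347, -0.90407928, -0.42208753]]), 't': array([0.61347233, 0.00272554, 1.06008571])}
top {'K': array([[391.46907271,   0.        , 278.27903378],
       [  0.        , 391.46907271, 209.00488303],
       [  0.        ,   0.        ,   1.        ]]), 'dist': array([0.02809213, 0.        , 0.        , 0.        , 0.        ]), 'R': array([[ 2.71786694e-02, -9.99613715e-01,  5.80868885e-03],
       [-9.78857439e-01, -2.77918905e-02, -2.02646798e-01],
       [ 2.02729953e-01, -1.78207984e-04, -9.79234668e-01]]), 't': array([0.17735339, 0.62600281, 0.80460045])}
```

View pics/side0.png

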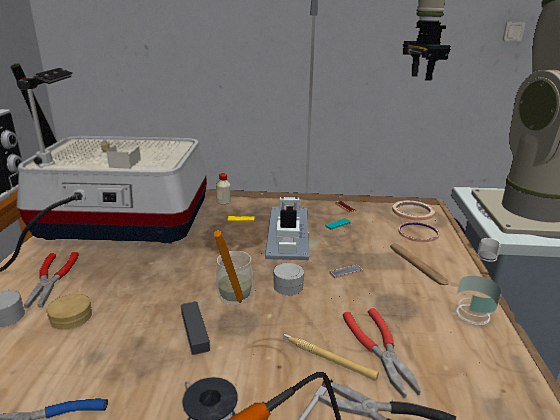

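View pics/top0.png

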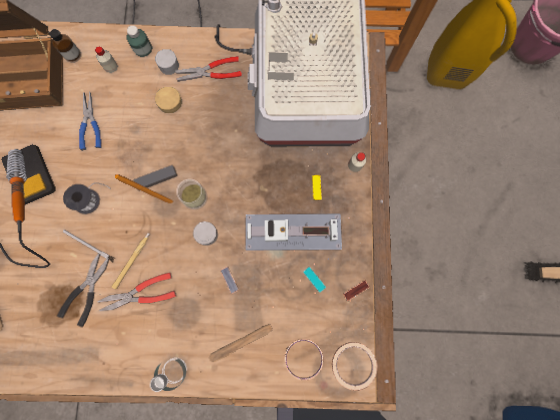

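Run:
```python
import cv2,numpy as np
t=cv2.imread("pics/top0.png"); s=cv2.imread("pics/side0.png")
c=lambda im,x,y,w,h,k:cv2.resize(im[y:y+h,x:x+w],None,fx=k,fy=k,interpolation=cv2.INTER_CUBIC)
cv2.imwrite("pics/tcrop.png",c(t,190,170,200,140,4))
cv2.imwrite("pics/scrop.png",c(s,200,170,200,140,4))
```

```text
(no output)
```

View pics/tcrop.png

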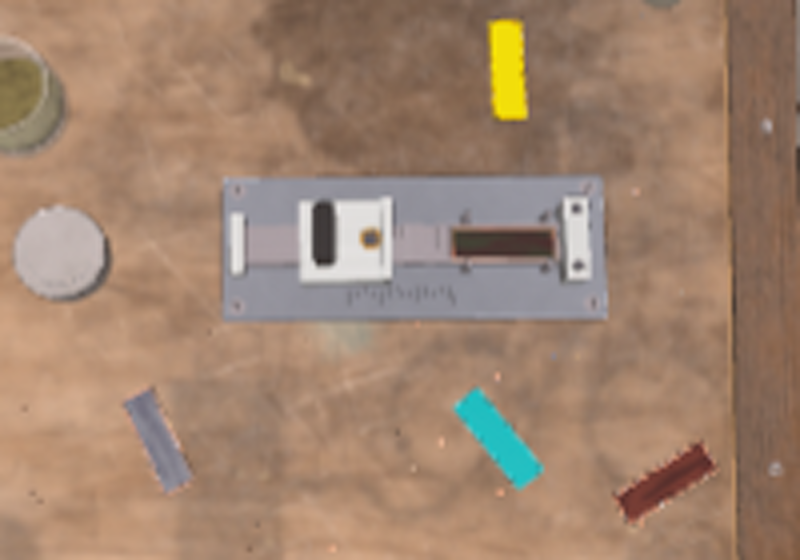

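View pics/scrop.png

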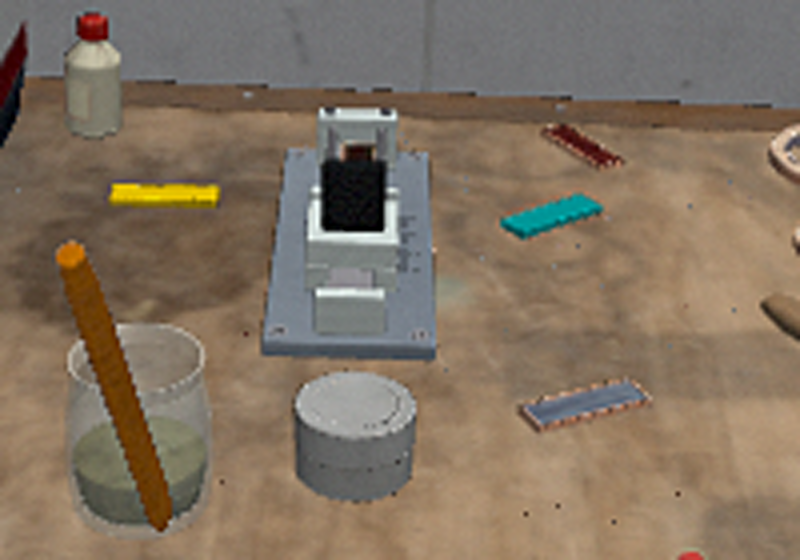

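```bash
cat > h.py <<'E'
import cv2,numpy as np
from bench import r
def und(n,uv):
    c=r.calibration(n); p=cv2.undistortPoints(np.array(uv,float).reshape(-1,1,2),c["K"],c["dist"])[:,0]
    d=np.c_[p,np.ones(len(p))]@c["R"]; o=-c["R"].T@c["t"]; return o,d
def plane(n,uv,z):
    o,d=und(n,uv); return o+d*((z-o[2])/d[:,2])[:,None]
def proj(n,X):
    c=r.calibration(n); X=np.array(X,float).reshape(-1,1,3)
    return cv2.projectPoints(X,cv2.Rodrigues(c["R"])[0],c["t"],c["K"],c["dist"])[0][:,0]
def rect(n,mask,z,roi):
    x,y,w,h=roi; m=np.zeros_like(mask); m[y:y+h,x:x+w]=mask[y:y+h,x:x+w]
    cs=cv2.findContours(m,cv2.RETR_EXTERNAL,cv2.CHAIN_APPROX_NONE)[0]
    c=max(cs,key=cv2.contourArea)[:,0].astype(float)
    P=plane(n,c,z)[:,:2]
    (cx,cy),(a,b),t=cv2.minAreaRect((P*1000).astype(np.float32))
    if a<b: a,b,t=b,a,t+90
    return dict(c=(round(cx,1),round(cy,1)),L=round(a,1),W=round(b,1),ang=round((t+90)%180-90,1),px=c.mean(0).round(1),n=int(m.sum()//255))
E
cat > m1.py <<'E'
from h import *
import sys
t=cv2.imread("pics/top0.png"); s=cv2.imread("pics/side0.png")
def sat(im,roi):
    x,y,w,h=roi; lab=cv2.cvtColor(im,cv2.COLOR_BGR2LAB).astype(float)
    p=lab[y:y+h,x:x+w].reshape(-1,3); med=np.median(p,0)
    d=np.linalg.norm((lab-med)*[0.5,1,1],axis=2)
    return d
for n,im,name,roi in [("top",t,"red",(340,276,34,28)),("top",t,"blue",(216,262,28,34)),("side",s,"red",(332,196,26,20)),("side",s,"blue",(326,260,40,20)),("top",t,"turq",(300,262,30,34))]:
    d=sat(im,roi); x,y,w,h=roi
    q=d[y:y+h,x:x+w]
    th,_=cv2.threshold(np.clip(q*4,0,255).astype(np.uint8),0,255,cv2.THRESH_OTSU)
    m=((d*4>th)*255).astype(np.uint8)
    print(n,name,th,rect(n,m,0.004 if n=="top" else .002,roi))
    cv2.imwrite(f"pics/m_{n}_{name}.png",cv2.resize(m[y:y+h,x:x+w],None,fx=8,fy=8,interpolation=0))
# plate top z=.010: grey-blue
hsv=cv2.cvtColor(t,cv2.COLOR_BGR2HSV)
print("plate hsv",hsv[245,260],hsv[245,335], "rail",hsv[231,258],"wood",hsv[265,300])
E
python3 m1.py
```

```text
top red 78.0 {'c': (449.6, 13.4), 'L': 57.1, 'W': 18.0, 'ang': -53.0, 'px': array([355.8, 290.3]), 'n': 176}
top blue 58.0 {'c': (465.4, 302.5), 'L': 55.7, 'W': 19.0, 'ang': 29.6, 'px': array([229.3, 279.8]), 'n': 181}
side red 95.0 {'c': (451.7, 7.1), 'L': 61.6, 'W': 20.0, 'ang': -56.0, 'px': array([344.9, 205.5]), 'n': 63}
side blue 59.0 {'c': (470.1, 302.5), 'L': 70.1, 'W': 23.5, 'ang': 27.6, 'px': array([344.8, 270.8]), 'n': 198}
top turq 113.0 {'c': (472.0, 108.4), 'L': 60.2, 'W': 19.6, 'ang': 40.6, 'px': array([314.1, 279. ]), 'n': 230}
plate hsv [123  15 156] [127  14 162] rail [168  18 171] wood [ 13  90 167]
```

```bash
cat > m2.py <<'E'
from h import *
t=cv2.imread("pics/top0.png")
hsv=cv2.cvtColor(t,cv2.COLOR_BGR2HSV)
m=((hsv[...,1]<60)*255).astype(np.uint8); m=cv2.morphologyEx(m,cv2.MORPH_CLOSE,np.ones((9,9)))
print("plate",rect("top",m,0.010,(240,205,108,52)))
# strip a: dark
m2=((hsv[...,2]<125)*255).astype(np.uint8)
print("a",rect("top",m2,0.028,(298,222,36,20)))
m3=((hsv[...,2]<70)*255).astype(np.uint8)
print("grip",rect("top",m3,0.077,(262,215,20,30)))
cv2.imwrite("pics/mj.png",np.vstack([cv2.resize(k[200:262,235:350],None,fx=5,fy=5,interpolation=0) for k in(m,m2)]))
E
python3 m2.py
```

```text
plate {'c': (572.9, 159.0), 'L': 224.3, 'W': 100.8, 'ang': -88.4, 'px': array([294.2, 233.2]), 'n': 3605}
a {'c': (581.2, 108.3), 'L': 57.2, 'W': 16.1, 'ang': -89.9, 'px': array([315.5, 230.5]), 'n': 189}
grip {'c': (575.7, 210.3), 'L': 30.6, 'W': 6.5, 'ang': 1.8, 'px': array([270.5, 228.2]), 'n': 59}
```

View pics/mj.png

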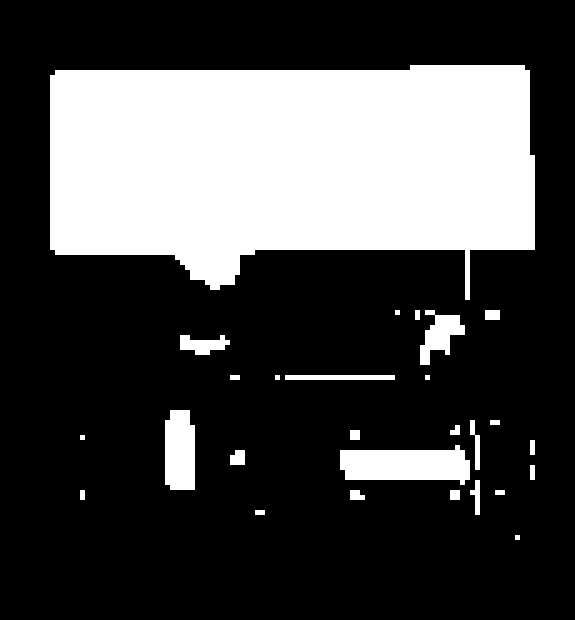

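```bash
cat > m3.py <<'E'
from h import *
t=cv2.imread("pics/top0.png")
hsv=cv2.cvtColor(t,cv2.COLOR_BGR2HSV)
m=hsv[...,1].astype(float)
# top & bottom plate edge per column (saturation crossing 50)
def edge(col,y0,y1):
    p=m[y0:y1,col]; s=1 if p[-1]>p[0] else -1
    for i in range(len(p)-1):
        a,b=(p[i]-50)*s,(p[i+1]-50)*s
        if a<0<=b: return y0+i+a/(a-b)
T=[];B=[]
for c in range(250,340):
    p=m[205:225,c]
    for i in range(len(p)-1):
        if p[i]>50>=p[i+1]: T.append((c,205+i+(p[i]-50)/(p[i]-p[i+1])));break
    p=m[235:262,c]
    for i in range(len(p)-1):
        if p[i]<50<=p[i+1]: B.append((c,235+i+(50-p[i])/(p[i+1]-p[i])));break
for nme,E in(("T",T),("B",B)):
    P=plane("top",E,0.010)[:,:2]*1000
    k=np.ones(len(P),bool)
    for _ in range(5):
        f=np.polyfit(P[k,1],P[k,0],1); res=P[:,0]-np.polyval(f,P[:,1]); k=abs(res)<max(1,1.5*np.median(abs(res[k])))
    print(nme,f,"x at y=110",np.polyval(f,110).round(1),"angle",np.degrees(np.arctan(f[0])).round(2),k.sum())
im=cv2.resize(t[208:256,292:345],None,fx=14,fy=12,interpolation=cv2.INTER_CUBIC)
# gridless; overlay predicted pins for bay at (0.5785,0.108)
cv2.imwrite("pics/bay.png",im)
E
python3 m3.py
```

```text
T [-3.81904267e-02  6.28456097e+02] x at y=110 624.3 angle -2.19 90
B [-3.58523716e-02  5.42550068e+02] x at y=110 538.6 angle -2.05 77
```

View pics/bay.png

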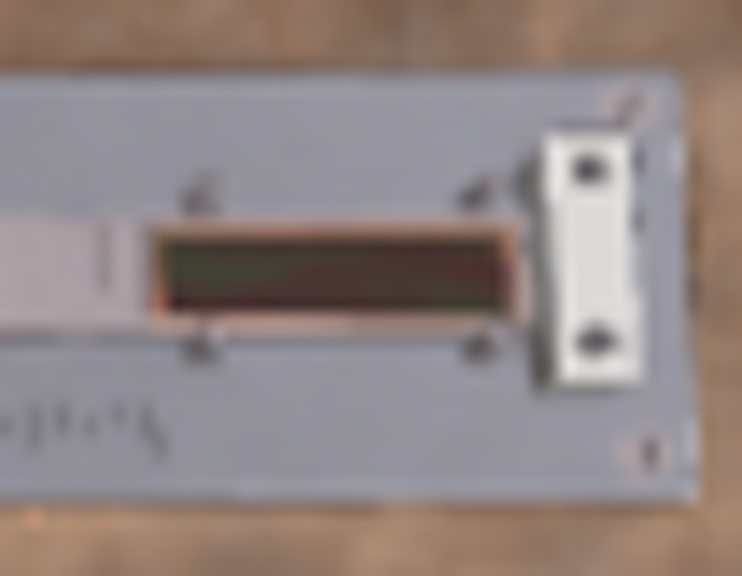

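```bash
cat > m4.py <<'E'
from h import *
q=lambda u,v:((u/14)+292-.5,(v/12)+208-.5)
print("cam",-r.calibration("top")["R"].T@r.calibration("top")["t"])
P=plane("top",[q(150,228),q(150,330),q(518,226),q(520,330)],0.028)[:,:2]*1000; print("strip",P.round(1),P.mean(0))
for z in(.024,.032,.040):
    P=plane("top",[q(200,195),q(200,350),q(478,192),q(478,348)],z)[:,:2]*1000; print("pins",z,P.round(1).tolist(),P.mean(0))
P=plane("top",[q(545,130),q(558,385),q(632,130),q(642,385)],0.042)[:,:2]*1000; print("heel",P.round(1).tolist())
P=plane("top",[q(690,280)],0.010)[:,:2]*1000; print("plate end",P)
E
python3 m4.py
```

```text
cam [0.44483067 0.19482607 0.91371993]
strip [[588.9 138.8]
 [569.3 138.5]
 [591.   78.6]
 [571.   78.3]] [580.01061447 108.52450079]
pins 0.024 [[596.2, 130.4], [566.2, 130.0], [598.0, 84.7], [567.9, 84.6]] [582.07099373 107.40673249]
pins 0.032 [[594.8, 131.0], [565.1, 130.6], [596.7, 85.6], [566.8, 85.6]] [580.8369845 108.1927716]
pins 0.04 [[593.4, 131.5], [564.0, 131.2], [595.3, 86.6], [565.7, 86.6]] [579.60297527 108.97881071]
heel [[607.1, 76.1], [558.8, 74.0], [607.5, 62.0], [559.2, 60.6]]
plate end [[584.12253138  47.60688937]]
```

>>> send_rows:
  commands:
    - [1,0.8,0,0,0,1,0]
    - [1,0.8,0,0,0,1,0]
    - [1,0.8,0,0,0,1,0]
    - [1,0.8,0,0,0,1,0]
    - [1,0.8,0,0,0,1,0]
    - [1,1,0,0,0,1,0]
    - [1,1,0,0,0,1,0]
    - [1,1,0,0,0,1,0]
    - [1,1,0,0,0,1,0]
    - [0.5,1,0,0,0,1,0]
  grip_force: 10

```text
time: 0.93
ee_pos: [0.4506, -0.3287, 0.2173]
eef_rot: [0.833, 0.554, -0.004, -0.001]
ft_force: [0.5, 0.9, -0.1]
width: 0.0442
```

>>> send_rows:
  commands:
    - [0,1,-0.3,0,0,1,0]
    - [0,1,-0.3,0,0,1,0]
    - [0,1,-0.3,0,0,1,0]
    - [0,1,-0.3,0,0,1,0]
    - [0,1,-0.3,0,0,1,0]
    - [0,1,-0.3,0,0,1,0]
    - [0,1,-0.3,0,0,1,0]
    - [0,1,-0.3,0,0,1,0]
    - [0,1,-0.3,0,0,1,0]
    - [0,1,-0.3,0,0,1,0]

```text
time: 1.77
ee_pos: [0.4516, -0.0115, 0.1228]
eef_rot: [0.499, 0.867, -0.004, 0.0]
ft_force: [1.0, -0.1, -0.1]
width: 0.0436
```

```bash
cat >> h.py <<'E'
from scipy.spatial.transform import Rotation as Ro
def go(tx,ty,tz,jaw):
    s=r.read_state(); R=Ro.from_quat(s["eef_rot"]); M=R.as_matrix()
    cur=np.degrees(np.arctan2(M[1,1],M[0,1])); d=(jaw-cur+180)%360-180
    Y=Ro.from_euler("z",jaw,degrees=True).as_matrix()
    T=np.array([[0,0,0],[0,0,0],[0,0,-1.]]); T[:,1]=[np.cos(np.radians(jaw)),np.sin(np.radians(jaw)),0]; T[:,0]=np.cross(T[:,1],T[:,2])
    rv=np.degrees((Ro.from_matrix(T)*R.inv()).as_rotvec())/5
    e=np.array([tx,ty,tz])-s["ee_pos"]
    print("t",round(s["time"],2),"pos",s["ee_pos"].round(4),"jaw",cur.round(2),"w",round(s["width"],4),"F",s["ft_force"].round(2))
    print("shift units",(e/0.03).round(3),"turn units",rv.round(3))
E
python3 -c "
from h import *
go(.450,.0125,.10,36)"
```

```text
t 1.77 pos [ 0.4516 -0.0115  0.1228] jaw 30.14 w 0.0436 F [ 0.98 -0.07 -0.14]
shift units [-0.053  0.801 -0.758] turn units [ 0.08  -0.033  1.172]
```

>>> send_rows:
  commands:
    - [0,0.5,-1,0.05,-0.02,0.7,0]
    - [-0.05,0.3,-1,0.03,-0.01,0.47,0]
    - [0,0,-0.4,0,0,0,0]
    - [0,0,0,0,0,0,0]

```text
time: 2.1
ee_pos: [0.4485, 0.0217, 0.0476]
eef_rot: [0.444, 0.896, 0.001, -0.0]
ft_force: [-0.0, -0.6, 0.4]
width: 0.0436
```

```bash
python3 -c "
from h import *
go(.450,.0125,.002,36)
t=r.camera('top');s=r.camera('side')
a=cv2.resize(t[250:330,310:400],None,fx=4,fy=4,interpolation=2);b=cv2.resize(s[170:250,300:390],None,fx=4,fy=4,interpolation=2)
cv2.imwrite('pics/g1.png',np.hstack([a,b]))"
```

```text
t 2.1 pos [0.4485 0.0217 0.0476] jaw 37.29 w 0.0436 F [-0.04 -0.59  0.41]
shift units [ 0.052 -0.308 -1.52 ] turn units [-0.024  0.012 -0.259]
```

View pics/g1.png

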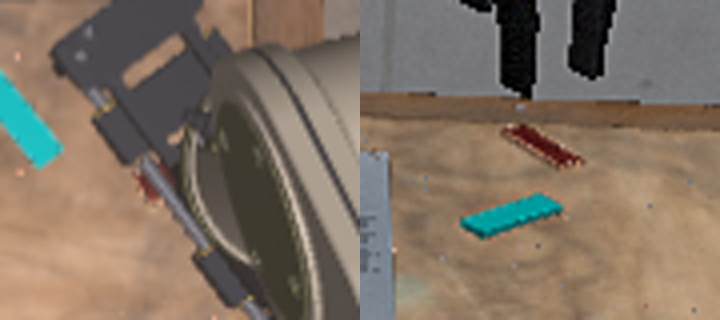

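>>> send_rows:
  commands:
    - [0.05,-0.3,-0.5,-0.02,0.01,-0.2,0]
    - [0,0,-0.5,0,0,0,0]
    - [0,0,-0.2,0,0,0,0]
    - [0,0,0,0,0,0,0]

```text
time: 2.53
ee_pos: [0.4553, 0.0095, 0.0175]
eef_rot: [0.455, 0.89, 0.001, 0.005]
ft_force: [-0.7, 0.5, -0.7]
width: 0.0437
```

```bash
python3 -c "
from h import *
go(.450,.0125,.002,36)"
```

```text
t 2.53 pos [0.4553 0.0095 0.0175] jaw 35.84 w 0.0437 F [-0.67  0.49 -0.68]
shift units [-0.177  0.1   -0.516] turn units [0.025 0.112 0.031]
```

>>> send_rows:
  commands:
    - [-0.14,0.08,-0.1,0.02,0.08,0.02,0]
    - [0,0,-0.1,0,0,0,0]
    - [0,0,0,0,0,0,0]

```text
time: 2.78
ee_pos: [0.4524, 0.0115, 0.0136]
eef_rot: [0.455, 0.89, 0.001, 0.003]
ft_force: [-1.1, -0.1, 0.3]
width: 0.0434
```

```bash
python3 -c "
from h import *
go(.450,.0125,.002,36)"
```

```text
t 2.78 pos [0.4524 0.0115 0.0136] jaw 35.86 w 0.0434 F [-1.07 -0.06  0.28]
shift units [-0.081  0.034 -0.388] turn units [0.011 0.06  0.029]
```

>>> send_rows:
  commands:
    - [-0.08,0.03,-0.2,0.01,0.06,0.02,0]
    - [0,0,-0.15,0,0,0,0]
    - [0,0,0,0,0,0,0]

```text
time: 3.03
ee_pos: [0.4507, 0.0124, 0.0035]
eef_rot: [0.454, 0.891, 0.0, 0.001]
ft_force: [-0.3, -0.1, 0.1]
width: 0.0434
```

```bash
python3 -c "
from h import *
go(.450,.0125,.002,36)"
```

```text
t 3.03 pos [0.4507 0.0124 0.0035] jaw 35.96 w 0.0434 F [-0.34 -0.14  0.14]
shift units [-0.023  0.003 -0.049] turn units [0.008 0.02  0.007]
```

>>> send_rows:
  commands:
    - [0,0,-0.08,0,0.02,0,0]
    - [0,0,0,0,0,0,1]
    - [0,0,0,0,0,0,1]
    - [0,0,0,0,0,0,1]
    - [0,0,0,0,0,0,1]
    - [0,0,0,0,0,0,1]

```text
time: 3.53
ee_pos: [0.4507, 0.0127, 0.0007]
eef_rot: [0.454, 0.891, -0.0, -0.0]
ft_force: [0.2, 0.5, -0.3]
width: 0.0182
```

```bash
python3 -c "
from h import *
go(.450,.0125,.002,36)"
```

```text
t 3.53 pos [0.4507 0.0127 0.0007] jaw 35.99 w 0.0182 F [ 0.2   0.53 -0.34]
shift units [-0.022 -0.008  0.045] turn units [ 0.003 -0.008  0.001]
```

>>> send_rows:
  commands:
    - [0,0,0.5,0,0,0,1]
    - [0,0,1,0,0,0,1]
    - [0.2,0.2,1,0,0,-0.5,1]
    - [0.6,0.4,0.3,0,0,-1,1]
    - [0.8,0.6,0,0,0,-1,1]
    - [0.8,0.6,0,0,0,-1,1]
    - [0.8,0.6,0,0,0,-1,1]
    - [0.6,0.5,0,0,0,-1,1]
    - [0.4,0.2,0,0,0,-0.8,1]
    - [0,0,0,0,0,-0.3,1]

```text
time: 4.37
ee_pos: [0.5805, 0.1081, 0.0893]
eef_rot: [0.7, 0.714, 0.0, -0.001]
ft_force: [0.6, -0.4, -0.1]
width: 0.0185
```

```bash
python3 -c "
from h import *
go(.581,.1075,.06,2.1)"
```

```text
t 4.37 pos [0.5805 0.1081 0.0893] jaw 1.09 w 0.0185 F [ 0.61 -0.37 -0.09]
shift units [ 0.018 -0.02  -0.978] turn units [-0.018 -0.01   0.201]
```

>>> send_rows:
  commands:
    - [0,0,-0.5,0,0,0.1,1]
    - [0,0,-0.3,0,0,0.1,1]
    - [0,0,0,0,0,0,1]
    - [0,0,0,0,0,0,1]

```text
time: 4.7
ee_pos: [0.5811, 0.1098, 0.0643]
eef_rot: [0.694, 0.72, 0.001, -0.001]
ft_force: [-0.8, 0.2, 0.2]
width: 0.0182
```

```bash
python3 -c "
from h import *
go(.581,.1075,.06,2.1)
t=r.camera('top');s=r.camera('side')
cv2.imwrite('pics/g2t.png',t);cv2.imwrite('pics/g2s.png',s)
a=cv2.resize(t[190:270,260:350],None,fx=5,fy=5,interpolation=2);b=cv2.resize(s[170:250,250:320],None,fx=5,fy=5,interpolation=2)
cv2.imwrite('pics/g2.png',np.hstack([a,b]))"
```

```text
t 4.7 pos [0.5811 0.1098 0.0643] jaw 2.13 w 0.0182 F [-0.78  0.2   0.24]
shift units [-0.003 -0.078 -0.143] turn units [-0.032 -0.013 -0.007]
```

View pics/g2.png

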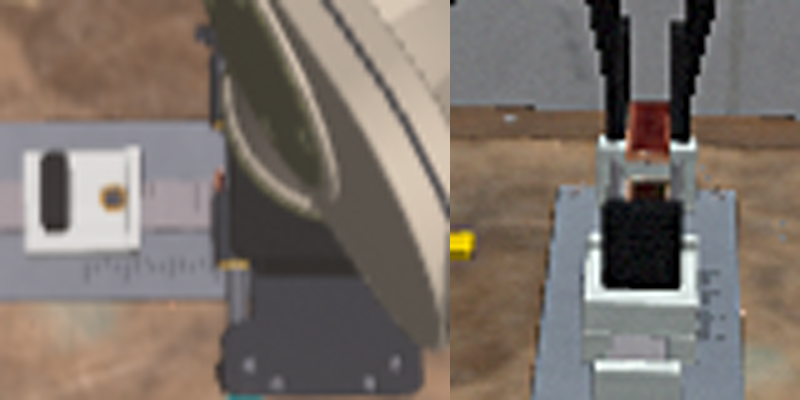

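```bash
python3 -c "
from h import *
t=cv2.imread('pics/g2t.png');s=cv2.imread('pics/g2s.png')
a=cv2.resize(t[215:245,290:315],None,fx=16,fy=16,interpolation=0);b=cv2.resize(s[180:220,275:305],None,fx=14,fy=14,interpolation=0)
a=cv2.copyMakeBorder(a,0,560-480,0,0,0);cv2.imwrite('pics/g3.png',np.hstack([a,b]))
R=r.calibration('top')['R']
# expected px
c=np.array([.5811,.1098,.0656]);th=np.radians(2.1);ay=np.array([-np.sin(th),np.cos(th),0]);ax=np.array([np.cos(th),np.sin(th),0])
for n in('top','side'):
  print(n,'held +y end corners',proj(n,[c+.03*ay+.009*k*ax+np.array([0,0,.002]) for k in(-1,1)]).round(1).tolist())
  b0=np.array([.581,.1075,.028]);print(n,'a +y corners',proj(n,[b0+.03*ay+.009*k*ax for k in(-1,1)]).round(1).tolist())
"
```

```text
top held +y end corners [[303.0, 231.7], [302.8, 223.6]]
top a +y corners [[302.8, 234.3], [302.6, 226.5]]
side held +y end corners [[293.6, 200.4], [285.1, 200.2]]
side a +y corners [[293.3, 216.8], [284.9, 216.5]]
```

View pics/g3.png

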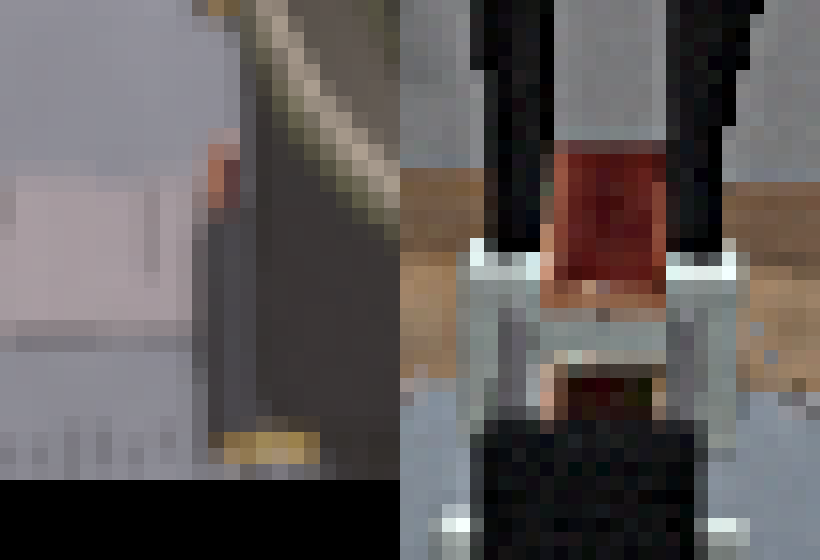

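>>> send_rows:
  commands:
    - [0.02,-0.04,-0.4,-0.02,0,0,1]
    - [0,0,-0.4,0,0,0,1]
    - [0,0,-0.1,0,0,0,1]
    - [0,0,0,0,0,0,1]

```text
time: 5.13
ee_pos: [0.5825, 0.1074, 0.0364]
eef_rot: [0.694, 0.72, 0.001, 0.001]
ft_force: [-0.3, -0.7, -0.9]
width: 0.0183
```

```bash
python3 -c "
from h import *
go(.5815,.1085,.0290,2.1)"
```

```text
t 5.13 pos [0.5825 0.1074 0.0364] jaw 2.03 w 0.0183 F [-0.26 -0.71 -0.88]
shift units [-0.033  0.036 -0.247] turn units [-0.004  0.02   0.013]
```

>>> send_rows:
  commands:
    - [-0.03,0.03,-0.12,0,0.02,0,1]
    - [0,0,-0.06,0,0,0,1]
    - [0,0,0,0,0,0,1]

```text
time: 5.38
ee_pos: [0.5812, 0.1082, 0.0299]
eef_rot: [0.694, 0.72, -0.0, -0.001]
ft_force: [-0.2, -0.8, -0.8]
width: 0.0182
```

```bash
python3 -c "
from h import *
go(.5815,.1085,.0290,2.1)"
```

```text
t 5.38 pos [0.5812 0.1082 0.0299] jaw 2.03 w 0.0182 F [-0.15 -0.77 -0.75]
shift units [ 0.012  0.008 -0.031] turn units [-0.003 -0.013  0.014]
```

>>> send_rows:
  commands:
    - [0.01,0,-0.04,0,-0.01,0.01,1]
    - [0,0,0,0,0,0,1]
    - [0,0,0,0,0,0,1]

```text
time: 5.63
ee_pos: [0.5817, 0.1085, 0.029]
eef_rot: [0.694, 0.72, 0.0, -0.0]
ft_force: [-0.5, -0.0, -0.1]
width: 0.0183
```

```bash
python3 -c "
from h import *
go(.5815,.1085,.0290,2.1)"
```

```text
t 5.63 pos [0.5817 0.1085 0.029 ] jaw 2.1 w 0.0183 F [-0.53 -0.04 -0.11]
shift units [-0.007  0.     0.001] turn units [-0.005  0.004  0.001]
```

>>> send_rows:
  commands:
    - [0,0,-0.01,0,0,0,0.5]
    - [0,0,0,0,0,0,0.4]
    - [0,0,0,0,0,0,0.3]
    - [0,0,0,0,0,0,0.2]
    - [0,0,0.3,0,0,0,0.2]
    - [0,0,1,0,0,0,0]
    - [0,0,1,0,0,0,0]
    - [-0.5,0.5,0.5,0,0,-1,0]
    - [-1,1,0,0,0,-1,0]
    - [-1,1,0,0,0,-1,0]

```text
time: 6.47
ee_pos: [0.5097, 0.1777, 0.1189]
eef_rot: [0.788, 0.615, 0.002, 0.0]
ft_force: [-0.2, 1.2, 0.4]
width: 0.0432
```

```bash
python3 -c "
from h import *
go(.466,.3025,.1,-60.4)"
```

```text
t 6.47 pos [0.5097 0.1777 0.1189] jaw -14.04 w 0.0432 F [-0.18  1.23  0.42]
shift units [-1.457  4.161 -0.629] turn units [-7.000e-03  3.500e-02 -9.272e+00]
```

>>> send_rows:
  commands:
    - [-0.3,0.8,0,0,0,-1,0]
    - [-0.3,0.8,0,0,0,-1,0]
    - [-0.3,0.8,0,0,0,-1,0]
    - [-0.3,0.7,0,0,0,-1,0]
    - [-0.2,0.6,0,0,0,-1,0]
    - [-0.1,0.3,0,0,0,-1,0]
    - [0,0,-0.5,0,0,-1,0]
    - [0,0,-0.4,0,0,-1,0]
    - [0,0,-0.4,0,0,-1,0]
    - [0,0,0,0,0,-0.2,0]

```text
time: 7.3
ee_pos: [0.4552, 0.3147, 0.0905]
eef_rot: [0.97, 0.244, 0.007, 0.001]
ft_force: [-1.5, 0.4, -0.3]
width: 0.0433
```

```bash
python3 -c "
from h import *
go(.466,.3025,.05,-60.4)
cv2.imwrite('pics/t4.png',r.camera('top'));cv2.imwrite('pics/s4.png',r.camera('side'))
t=cv2.imread('pics/t4.png');s=cv2.imread('pics/s4.png')
a=cv2.resize(t[190:270,260:350],None,fx=4,fy=4,interpolation=2);b=cv2.resize(s[180:280,260:370],None,fx=4,fy=4,interpolation=2);a=cv2.copyMakeBorder(a,0,80,0,0,0)
cv2.imwrite('pics/g4.png',np.hstack([a,b]))"
```

```text
t 7.3 pos [0.4552 0.3147 0.0905] jaw -61.78 w 0.0433 F [-1.45  0.42 -0.28]
shift units [ 0.36  -0.405 -1.349] turn units [-0.016  0.163  0.276]
```

View pics/g4.png

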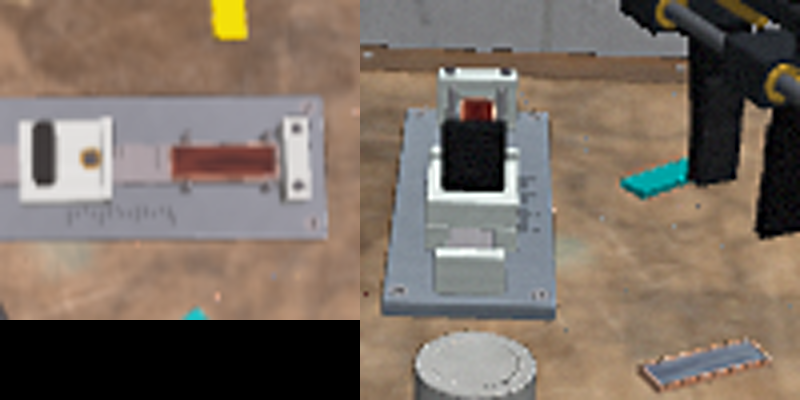

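```bash
python3 -c "
from h import *
t=cv2.imread('pics/t4.png')
a=cv2.cvtColor(t,cv2.COLOR_BGR2LAB).astype(int); print(np.array(a[222:238,316,1]),a[230,298:336,1])
m=((a[...,1]>145)*255).astype(np.uint8)
print(rect('top',m,.032,(298,220,36,22)))
"
```

```text
[130 130 130 132 141 152 150 148 145 148 150 149 144 135 130 130] [133 133 133 134 140 151 150 151 152 152 151 148 148 148 147 146 147 146
 145 145 145 145 146 146 146 147 147 147 146 147 142 136 129 128 128 129
 129 128]
{'c': (579.8, 109.7), 'L': 54.9, 'W': 16.1, 'ang': -88.4, 'px': array([315. , 230.2]), 'n': 180}
```

>>> send_rows:
  commands:
    - [0.3,-0.35,-0.5,-0.01,0.1,0.25,0]
    - [0.03,-0.03,-0.5,0,0.03,0,0]
    - [0,0,-0.2,0,0,0,0]
    - [0,0,0,0,0,0,0]

```text
time: 7.73
ee_pos: [0.4681, 0.3051, 0.0591]
eef_rot: [0.965, 0.261, 0.005, -0.001]
ft_force: [-0.3, -0.3, 0.5]
width: 0.0434
```

```bash
python3 -c "
from h import *
go(.466,.3025,.002,-60.4)"
```

```text
t 7.73 pos [0.4681 0.3051 0.0591] jaw -59.71 w 0.0434 F [-0.26 -0.3   0.53]
shift units [-0.069 -0.087 -1.903] turn units [-0.059  0.111 -0.138]
```

>>> send_rows:
  commands:
    - [-0.06,-0.08,-0.5,-0.05,0.09,-0.12,0]
    - [0,0,-0.5,0,0,0,0]
    - [0,0,-0.4,0,0,0,0]
    - [0,0,0,0,0,0,0]

```text
time: 8.07
ee_pos: [0.4657, 0.304, 0.0158]
eef_rot: [0.967, 0.256, 0.001, -0.001]
ft_force: [-0.6, -0.3, -0.2]
width: 0.0435
```

```bash
python3 -c "
from h import *
go(.466,.3025,.002,-60.4)"
```

```text
t 8.07 pos [0.4657 0.304  0.0158] jaw -60.3 w 0.0435 F [-0.56 -0.3  -0.24]
shift units [ 0.009 -0.05  -0.46 ] turn units [-0.021  0.03  -0.02 ]
```

>>> send_rows:
  commands:
    - [0.02,-0.05,-0.3,-0.02,0.03,-0.02,0]
    - [0,0,-0.15,0,0,0,0]
    - [0,0,0,0,0,0,0]

```text
time: 8.32
ee_pos: [0.4659, 0.303, 0.0012]
eef_rot: [0.967, 0.256, -0.0, -0.0]
ft_force: [-0.1, 0.1, 0.2]
width: 0.0438
```

```bash
python3 -c "
from h import *
go(.4665,.3025,.001,-60.4)"
```

```text
t 8.32 pos [0.4659 0.303  0.0012] jaw -60.36 w 0.0438 F [-0.11  0.07  0.21]
shift units [ 0.021 -0.017 -0.007] turn units [-0.    -0.009 -0.008]
```

>>> send_rows:
  commands:
    - [0.02,-0.02,0,0,0,0,0]
    - [0,0,0,0,0,0,1]
    - [0,0,0,0,0,0,1]
    - [0,0,0,0,0,0,1]
    - [0,0,0,0,0,0,1]
    - [0,0,0,0,0,0,1]
    - [0,0,0,0,0,0,1]

```text
time: 8.9
ee_pos: [0.4676, 0.3031, 0.0031]
eef_rot: [0.967, 0.256, 0.001, -0.0]
ft_force: [0.2, -0.1, -0.2]
width: 0.0179
```

```bash
python3 -c "
from h import *
go(.581,.1075,.09,2.1)"
```

```text
t 8.9 pos [0.4676 0.3031 0.0031] jaw -60.37 w 0.0179 F [ 0.18 -0.07 -0.22]
shift units [ 3.779 -6.521  2.898] turn units [-2.5000e-02  9.0000e-03  1.2493e+01]
```

>>> send_rows:
  commands:
    - [0,0,0,0,0,0,0.4]
    - [0,0,-0.07,0,0,0,0.4]
    - [0,0,0,0,0,0,0.4]

```text
time: 9.15
ee_pos: [0.4678, 0.3032, 0.0011]
eef_rot: [0.967, 0.256, 0.001, -0.0]
ft_force: [-0.2, -0.1, -0.3]
width: 0.025
```

```bash
python3 -c "
from h import *
go(.467,.3025,.001,-60.4)"
```

```text
t 9.15 pos [0.4678 0.3032 0.0011] jaw -60.37 w 0.025 F [-0.25 -0.13 -0.3 ]
shift units [-0.026 -0.023 -0.002] turn units [-0.018  0.025 -0.006]
```

>>> send_rows:
  commands:
    - [0,0,0,0,0,0,1]
    - [0,0,0,0,0,0,1]
    - [0,0,0,0,0,0,1]
    - [0,0,0,0,0,0,1]

```text
time: 9.48
ee_pos: [0.4677, 0.3032, 0.0009]
eef_rot: [0.967, 0.256, 0.001, -0.0]
ft_force: [-0.0, 0.5, -0.8]
width: 0.018
```

```bash
python3 -c "
from h import *
go(.581,.1075,.09,2.1)"
```

```text
t 9.48 pos [0.4677 0.3032 0.0009] jaw -60.36 w 0.018 F [-0.05  0.52 -0.83]
shift units [ 3.778 -6.522  2.971] turn units [-2.7000e-02  1.1000e-02  1.2493e+01]
```

>>> send_rows:
  commands:
    - [0,0,0.5,0,0,0,1]
    - [0,0,1,0,0,0,1]
    - [0,0,1,0,0,1,1]
    - [0,-0.5,0.7,0,0,1,1]
    - [0.2,-1,0.3,0,0,1,1]
    - [0.5,-1,0,0,0,1,1]
    - [0.5,-1,0,0,0,1,1]
    - [0.5,-1,0,0,0,1,1]
    - [0.6,-0.8,0,0,0,1,1]
    - [0.6,-0.5,0,0,0,1,1]

```text
time: 10.32
ee_pos: [0.5513, 0.1271, 0.1121]
eef_rot: [0.809, 0.588, 0.001, 0.001]
ft_force: [-0.7, 0.6, -0.4]
width: 0.0179
```

```bash
python3 -c "
from h import *
go(.581,.1085,.07,2.1)"
```

```text
t 10.32 pos [0.5513 0.1271 0.1121] jaw -17.9 w 0.0179 F [-0.74  0.55 -0.39]
shift units [ 0.989 -0.622 -1.403] turn units [2.000e-03 3.700e-02 4.001e+00]
```

>>> send_rows:
  commands:
    - [0.5,-0.3,0,0,0,1,1]
    - [0.3,-0.1,0,0,0.03,1,1]
    - [0.1,0,-0.4,0,0,1,1]
    - [0,0,-0.4,0,0,0.7,1]
    - [0,0,-0.4,0,0,0,1]
    - [0,0,0,0,0,0,1]
    - [0,0,0,0,0,0,1]

```text
time: 10.9
ee_pos: [0.584, 0.1055, 0.0743]
eef_rot: [0.701, 0.713, 0.0, 0.002]
ft_force: [0.7, -0.1, -0.1]
width: 0.0182
```

```bash
python3 -c "
from h import *
go(.581,.1085,.065,2.1)"
```

```text
t 10.9 pos [0.584  0.1055 0.0743] jaw 0.92 w 0.0182 F [ 0.68 -0.07 -0.07]
shift units [-0.1    0.1   -0.311] turn units [0.018 0.031 0.237]
```

>>> send_rows:
  commands:
    - [-0.08,0.08,-0.15,0.02,0.03,0.2,1]
    - [0,0,-0.1,0,0,0,1]
    - [0,0,0,0,0,0,1]
    - [0,0,0,0,0,0,1]

```text
time: 11.23
ee_pos: [0.5811, 0.1093, 0.0674]
eef_rot: [0.695, 0.719, 0.0, 0.0]
ft_force: [0.2, -0.2, -0.4]
width: 0.0182
```

```bash
python3 -c "
from h import *
go(.5815,.1085,.033,2.1)
t=r.camera('top');s=r.camera('side')
a=cv2.resize(t[215:245,290:315],None,fx=16,fy=16,interpolation=0);b=cv2.resize(s[180:220,275:305],None,fx=14,fy=14,interpolation=0)
a=cv2.copyMakeBorder(a,0,560-480,0,0,0);cv2.imwrite('pics/g5.png',np.hstack([a,b]))
p=r.read_state()['ee_pos']
c=p+[0,0,.001];th=np.radians(2.1);ay=np.array([-np.sin(th),np.cos(th),0]);ax=np.array([np.cos(th),np.sin(th),0])
for n in('top','side'):
  print(n,'held +y end corners',proj(n,[c+.03*ay+.009*k*ax+np.array([0,0,.002]) for k in(-1,1)]).round(1).tolist())
"
```

```text
t 11.23 pos [0.5811 0.1093 0.0674] jaw 1.88 w 0.0182 F [ 0.19 -0.21 -0.35]
shift units [ 0.013 -0.028 -1.148] turn units [-0.003  0.01   0.044]
top held +y end corners [[303.3, 231.4], [303.2, 223.3]]
side held +y end corners [[293.6, 199.0], [285.1, 198.8]]
```

View pics/g5.png

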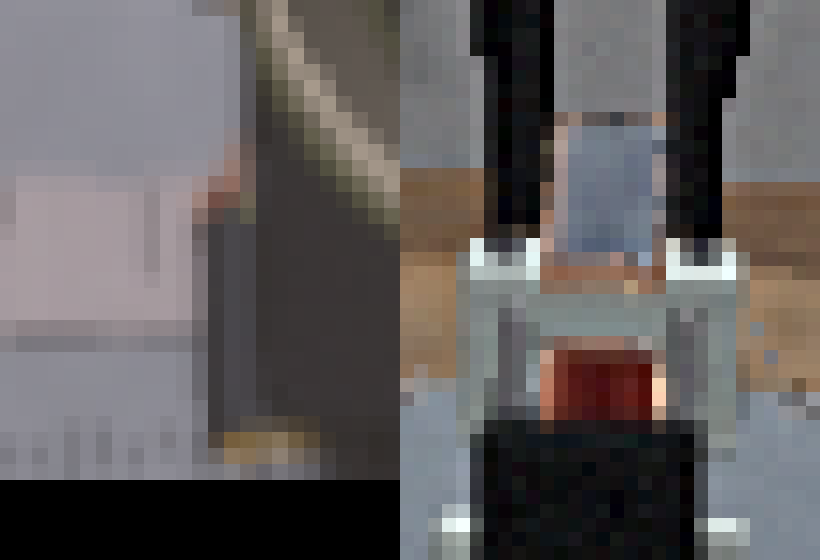

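>>> send_rows:
  commands:
    - [0.01,0,-0.4,0,0.01,0.04,1]
    - [0,0,-0.3,0,0,0,1]
    - [0,0,-0.1,0,0,0,1]
    - [0,0,0,0,0,0,1]

```text
time: 11.67
ee_pos: [0.5819, 0.1091, 0.0415]
eef_rot: [0.694, 0.72, 0.0, 0.0]
ft_force: [-1.1, -0.3, 0.3]
width: 0.0182
```

```bash
python3 -c "
from h import *
go(.5815,.109,.033,2.1)"
```

```text
t 11.67 pos [0.5819 0.1091 0.0415] jaw 2.06 w 0.0182 F [-1.1  -0.33  0.28]
shift units [-0.014 -0.002 -0.282] turn units [-0.001  0.015  0.008]
```

>>> send_rows:
  commands:
    - [-0.01,0,-0.12,0,0.01,0,1]
    - [0,0,-0.1,0,0,0,1]
    - [0,0,0,0,0,0,1]

```text
time: 11.92
ee_pos: [0.5812, 0.109, 0.0335]
eef_rot: [0.694, 0.72, -0.0, -0.0]
ft_force: [-1.2, -1.2, -0.6]
width: 0.0182
```

```bash
python3 -c "
from h import *
go(.5815,.109,.033,2.1)"
```

```text
t 11.92 pos [0.5812 0.109  0.0335] jaw 2.05 w 0.0182 F [-1.16 -1.18 -0.57]
shift units [ 0.01   0.    -0.017] turn units [-0.001 -0.011  0.009]
```

>>> send_rows:
  commands:
    - [0.01,0,-0.02,0,-0.01,0,1]
    - [0,0,0,0,0,0,1]

```text
time: 12.08
ee_pos: [0.5815, 0.109, 0.0328]
eef_rot: [0.694, 0.72, 0.0, -0.0]
ft_force: [-0.2, -0.2, -0.2]
width: 0.0185
```

```bash
python3 -c "
from h import *
go(.5815,.109,.033,2.1)"
```

```text
t 12.08 pos [0.5815 0.109  0.0328] jaw 2.05 w 0.0185 F [-0.25 -0.15 -0.18]
shift units [-0.002  0.001  0.007] turn units [-0.001 -0.001  0.01 ]
```

>>> send_rows:
  commands:
    - [0,0,0,0,0,0,0.5]
    - [0,0,0,0,0,0,0.4]
    - [0,0,0,0,0,0,0.3]
    - [0,0,0,0,0,0,0.2]
    - [0,0,0.3,0,0,0,0.2]
    - [0,0,1,0,0,0,0]
    - [0,0,1,0,0,0,0]
    - [-0.5,0.5,1,0,0,1,0]
    - [-1,1,0,0,0,1,0]
    - [-1,1,0,0,0,1,0]

```text
time: 12.92
ee_pos: [0.5091, 0.1782, 0.1384]
eef_rot: [0.597, 0.802, -0.0, 0.002]
ft_force: [-0.3, 1.7, -0.1]
width: 0.0433
```

>>> send_rows:
  commands:
    - [-0.5,1,0,0,0,1,0]
    - [-0.5,1,0,0,0,1,0]
    - [0,0.5,0,0,0,1,0]
    - [0,0,0,0,0,1,0]
    - [0,0,0,0,0,1,0]
    - [0,0,0,0,0,1,0]
    - [0,0,0,0,0,1,0]
    - [0,0,0,0,0,1,0]
    - [0,0,0,0,0,1,0]
    - [0,0,0,0,0,1,0]

```text
time: 13.75
ee_pos: [0.4702, 0.2675, 0.1502]
eef_rot: [0.172, 0.985, 0.005, 0.006]
ft_force: [-0.6, 0.2, -0.4]
width: 0.0435
```

```bash
python3 -c "
from h import *
go(.576,.21,.12,92.1)
cv2.imwrite('pics/t6.png',r.camera('top'));cv2.imwrite('pics/s6.png',r.camera('side'))
t=cv2.imread('pics/t6.png');s=cv2.imread('pics/s6.png')
a=cv2.resize(t[200:260,240:345],None,fx=7,fy=7,interpolation=2);b=cv2.resize(s[185:265,250:360],None,fx=6,fy=6,interpolation=2)
cv2.imwrite('pics/g6a.png',a);cv2.imwrite('pics/g6b.png',b)"
```

```text
t 13.75 pos [0.4702 0.2675 0.1502] jaw 70.2 w 0.0435 F [-0.58  0.17 -0.36]
shift units [ 3.526 -1.918 -1.008] turn units [-0.115  0.13   4.382]
```

View pics/g6a.png

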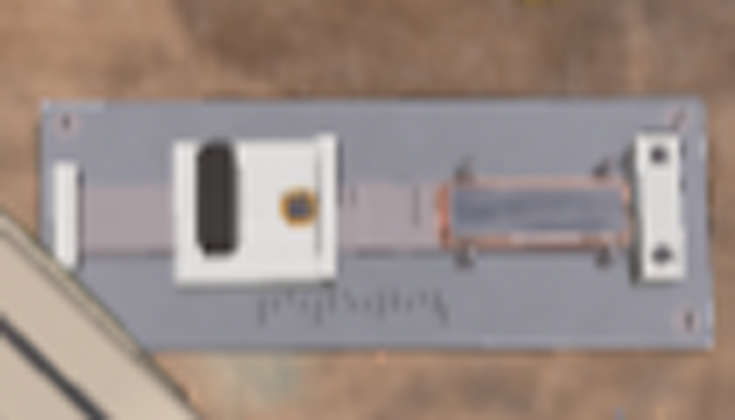

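View pics/g6b.png

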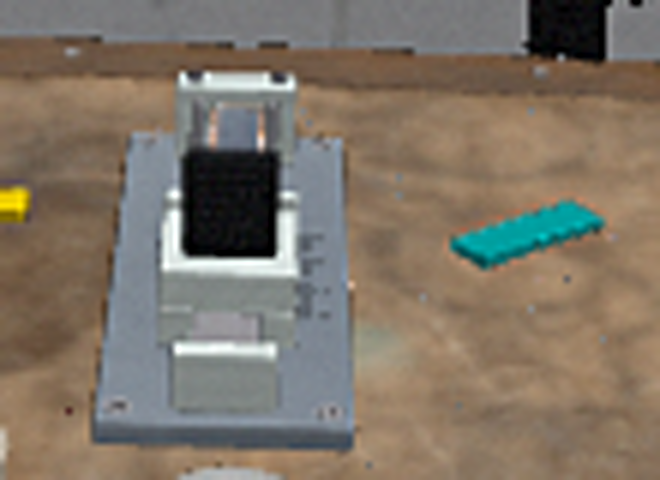

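```bash
python3 -c "
from h import *
q=lambda u,v:(u/7+240-.5,v/7+200-.5)
print('grip',plane('top',[q(217.5,197.5),q(197,197),q(238,197)],.077).round(4))
print('blue',plane('top',[q(447,213),q(629,213)],.036).round(4)); print('under',plane('top',[q(437,213)],.032).round(4),plane('top',[q(437,213)],.028).round(4))
print('heel face',plane('top',[q(633,205)],.042).round(4))
print('gate face',plane('top',[q(337,210)],.046).round(4),plane('top',[q(337,210)],.041).round(4))
"
```

```text
grip [[0.5763 0.2102 0.077 ]
 [0.5763 0.2165 0.077 ]
 [0.5766 0.2039 0.077 ]]
blue [[0.5798 0.1366 0.036 ]
 [0.5814 0.0777 0.036 ]]
under [[0.5803 0.1396 0.032 ]] [[0.5809 0.1393 0.028 ]]
heel face [[0.5831 0.0772 0.042 ]]
gate face [[0.5782 0.1724 0.046 ]] [[0.579  0.1723 0.041 ]]
```

>>> send_rows:
  commands:
    - [0.5,-0.3,0,-0.05,0.05,1,0]
    - [0.7,-0.4,0,-0.03,0.03,1,0]
    - [0.8,-0.4,0,0,0,1,0]
    - [0.7,-0.4,0,0,0,0.8,0]
    - [0.4,-0.2,0,0,0,0.3,0]
    - [0.2,-0.1,-0.3,0,0,0,0]
    - [0,0,-0.2,0,0,0,0]
    - [0,0,0,0,0,0,0]
    - [0,0,0,0,0,0,0]

```text
time: 14.6
ee_pos: [0.5716, 0.2119, 0.1364]
eef_rot: [0.001, 1.0, 0.001, 0.003]
ft_force: [-0.2, 0.6, 0.6]
width: 0.0434
```

```bash
python3 -c "
from h import *
go(.577,.2102,.11,92.1)"
```

```text
t 14.6 pos [0.5716 0.2119 0.1364] jaw 89.93 w 0.0434 F [-0.19  0.61  0.59]
shift units [ 0.182 -0.057 -0.882] turn units [-0.021  0.072  0.435]
```

>>> send_rows:
  commands:
    - [0.15,-0.05,-0.5,-0.02,0.06,0.35,0]
    - [0.02,0,-0.6,0,0,0.04,0]
    - [0,0,-0.4,0,0,0,0]
    - [0,0,0,0,0,0,0]
    - [0,0,0,0,0,0,0]

```text
time: 15.02
ee_pos: [0.5728, 0.2147, 0.0916]
eef_rot: [-0.017, 1.0, 0.0, 0.001]
ft_force: [-0.2, 0.1, 0.9]
width: 0.0433
```

```bash
python3 -c "
from h import *
go(.577,.2102,.053,92.1)
b=cv2.resize(r.camera('side')[140:265,240:360],None,fx=5,fy=5,interpolation=2)
cv2.imwrite('pics/g7.png',b)"
```

```text
t 15.02 pos [0.5728 0.2147 0.0916] jaw 92.0 w 0.0433 F [-0.21  0.07  0.91]
shift units [ 0.142 -0.15  -1.287] turn units [-0.002  0.023  0.019]
```

View pics/g7.png

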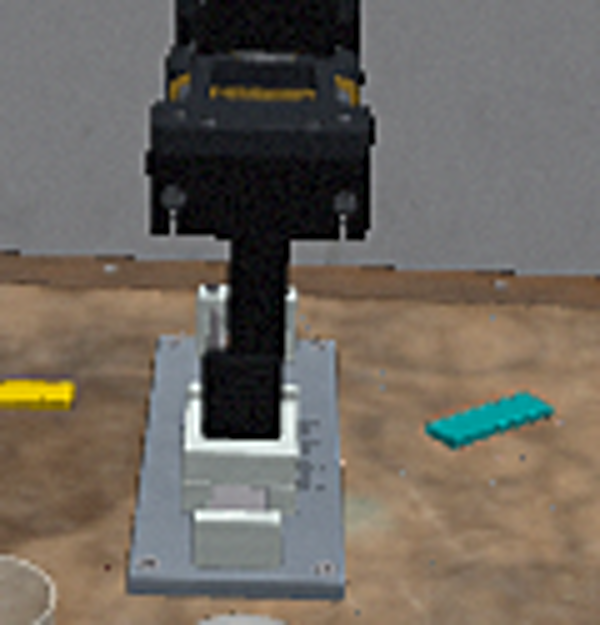

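>>> send_rows:
  commands:
    - [0.13,-0.13,-0.3,0,0.02,0.02,0]
    - [0.03,-0.02,-0.4,0,0,0,0]
    - [0,0,-0.3,0,0,0,0]
    - [0,0,-0.1,0,0,0,0]
    - [0,0,0,0,0,0,0]

```text
time: 15.48
ee_pos: [0.5788, 0.2101, 0.0576]
eef_rot: [-0.018, 1.0, 0.0, 0.002]
ft_force: [0.7, 0.4, -0.2]
width: 0.0437
```

```bash
python3 -c "
from h import *
go(.577,.2102,.053,92.1)"
```

```text
t 15.48 pos [0.5788 0.2101 0.0576] jaw 92.05 w 0.0437 F [ 0.71  0.39 -0.24]
shift units [-0.059  0.004 -0.153] turn units [-0.006  0.036  0.009]
```

>>> send_rows:
  commands:
    - [-0.05,0,-0.12,0,0.03,0,0]
    - [0,0,0,0,0,0,0.2]
    - [0,0,0,0,0,0,0.4]
    - [0,0,0,0,0,0,0.6]
    - [0,0,0,0,0,0,1]
    - [0,0,0,0,0,0,1]
    - [0,0,0,0,0,0,1]
    - [0,0,0,0,0,0,1]
  grip_force: 25

```text
time: 16.15
ee_pos: [0.5773, 0.2104, 0.0543]
eef_rot: [-0.018, 1.0, 0.0, 0.0]
ft_force: [-0.4, -1.0, -2.1]
width: 0.0119
```

```bash
python3 -c "
from h import *
go(.5785,.1777,.053,92.1)"
```

```text
t 16.15 pos [0.5773 0.2104 0.0543] jaw 92.06 w 0.0119 F [-0.36 -0.98 -2.06]
shift units [ 0.041 -1.089 -0.042] turn units [-0.009  0.009  0.008]
```

>>> send_rows:
  commands:
    - [0,-0.1,0,0,0,0,1]
    - [0.005,-0.15,0,0,0,0,1]
    - [0.005,-0.15,0,0,0,0,1]
    - [0.005,-0.15,0,0,0,0,1]

```text
time: 16.48
ee_pos: [0.5776, 0.2016, 0.0543]
eef_rot: [-0.021, 1.0, 0.007, 0.002]
ft_force: [3.8, 4.5, -5.2]
width: 0.0121
```

```bash
python3 -c "
from h import *
go(.5785,.1777,.0543,92.1)"
```

```text
t 16.48 pos [0.5776 0.2016 0.0543] jaw 92.42 w 0.0121 F [ 3.81  4.55 -5.22]
shift units [ 0.029 -0.798 -0.   ] turn units [-0.154  0.05  -0.063]
```

>>> send_rows:
  commands:
    - [0.005,-0.1,0,-0.05,0.02,-0.03,1]
    - [0,-0.05,0,0,0,0,1]
    - [0,0,0,0,0,0,1]

```text
time: 16.73
ee_pos: [0.5778, 0.1964, 0.0543]
eef_rot: [-0.02, 1.0, 0.004, 0.001]
ft_force: [0.3, 0.1, -0.4]
width: 0.0117
```

```bash
python3 -c "
from h import *
go(.5785,.1777,.0543,92.1)"
```

```text
t 16.73 pos [0.5778 0.1964 0.0543] jaw 92.25 w 0.0117 F [ 0.33  0.1  -0.37]
shift units [ 0.023 -0.624  0.001] turn units [-0.101  0.028 -0.029]
```

>>> send_rows:
  commands:
    - [0,0,0,-0.05,0.02,-0.02,1]
    - [0.005,-0.15,0,0,0,0,1]

```text
time: 16.9
ee_pos: [0.5778, 0.1944, 0.0544]
eef_rot: [-0.019, 1.0, 0.004, 0.001]
ft_force: [4.6, 18.6, -12.9]
width: 0.0117
```

```bash
python3 -c "
from h import *
go(.5785,.1777,.0543,92.1)"
```

```text
t 16.9 pos [0.5778 0.1944 0.0544] jaw 92.23 w 0.0117 F [  4.62  18.62 -12.87]
shift units [ 0.023 -0.558 -0.003] turn units [-0.09   0.017 -0.025]
```

>>> send_rows:
  commands:
    - [0.005,-0.1,0,-0.05,0.01,-0.02,1]

```text
time: 16.98
ee_pos: [0.5779, 0.1932, 0.0543]
eef_rot: [-0.019, 1.0, 0.003, 0.001]
ft_force: [2.9, 5.1, -6.7]
width: 0.0118
```

>>> send_rows:
  commands:
    - [0.005,-0.1,0,-0.02,0,0,1]

```text
time: 17.07
ee_pos: [0.5779, 0.1923, 0.0543]
eef_rot: [-0.02, 1.0, 0.004, 0.001]
ft_force: [2.4, 8.3, -6.7]
width: 0.0119
```

```bash
python3 -c "
from h import *
go(.5785,.1777,.0543,92.1)"
```

```text
t 17.07 pos [0.5779 0.1923 0.0543] jaw 92.29 w 0.0119 F [ 2.44  8.27 -6.68]
shift units [ 0.02  -0.485 -0.001] turn units [-0.086  0.02  -0.038]
```

>>> send_rows:
  commands:
    - [0.005,-0.12,0,-0.05,0.01,-0.02,1]
    - [0.005,-0.12,0,0,0,0,1]
    - [0.005,-0.12,0,0,0,0,1]

```text
time: 17.32
ee_pos: [0.5781, 0.1879, 0.0544]
eef_rot: [-0.022, 1.0, 0.006, 0.002]
ft_force: [3.0, 7.6, -7.5]
width: 0.0122
```

```bash
python3 -c "
from h import *
go(.5785,.1777,.0543,92.1)
b=cv2.resize(r.camera('top')[200:260,240:345],None,fx=7,fy=7,interpolation=2)
cv2.imwrite('pics/g8.png',b)"
```

```text
t 17.32 pos [0.5781 0.1879 0.0544] jaw 92.48 w 0.0122 F [ 3.03  7.56 -7.48]
shift units [ 0.013 -0.341 -0.002] turn units [-0.142  0.035 -0.075]
```

View pics/g8.png

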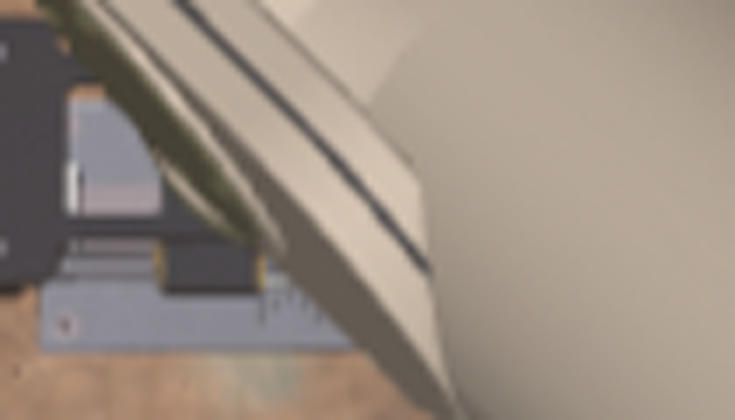

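>>> send_rows:
  commands:
    - [0.005,-0.12,0,-0.08,0.01,-0.04,1]
    - [0.005,-0.12,0,0,0,0,1]
    - [0.005,-0.12,0,0,0,0,1]

```text
time: 17.62
ee_pos: [0.5783, 0.1823, 0.0544]
eef_rot: [-0.022, 1.0, 0.007, 0.002]
ft_force: [3.3, 6.8, -6.1]
width: 0.012
```

```bash
python3 -c "
from h import *
go(.5785,.1767,.0543,92.1)"
```

```text
t 17.62 pos [0.5783 0.1823 0.0544] jaw 92.5 w 0.012 F [ 3.26  6.83 -6.08]
shift units [ 0.007 -0.188 -0.002] turn units [-0.151  0.043 -0.08 ]
```

>>> send_rows:
  commands:
    - [0.005,-0.1,0,-0.08,0.02,-0.04,1]

```text
time: 17.7
ee_pos: [0.5784, 0.1803, 0.0543]
eef_rot: [-0.02, 1.0, 0.004, 0.001]
ft_force: [1.9, 3.9, -4.5]
width: 0.0119
```

>>> send_rows:
  commands:
    - [0,-0.08,0,0,0,0,1]

```text
time: 17.78
ee_pos: [0.5784, 0.1789, 0.0543]
eef_rot: [-0.021, 1.0, 0.004, 0.001]
ft_force: [2.8, 3.8, -4.1]
width: 0.0118
```

>>> send_rows:
  commands:
    - [0,0,0,0,0,0,1]

```text
time: 17.87
ee_pos: [0.5785, 0.1778, 0.0543]
eef_rot: [-0.02, 1.0, 0.004, 0.001]
ft_force: [-0.7, -6.4, 2.2]
width: 0.012
```

>>> send_rows:
  commands:
    - [0,0,0,0,0,0,1]
    - [0,0,0,0,0,0,1]

```text
time: 18.03
ee_pos: [0.5785, 0.1766, 0.0543]
eef_rot: [-0.02, 1.0, 0.003, 0.001]
ft_force: [0.4, 0.2, -2.1]
width: 0.0117
```

>>> send_rows:
  commands:
    - [0,0,0,0,0,0,1]
    - [0,0,0,0,0,0,1]
    - [0,0,0,0,0,0,1]

```text
time: 18.28
ee_pos: [0.5785, 0.1766, 0.0543]
eef_rot: [-0.02, 1.0, 0.003, 0.001]
ft_force: [0.5, 0.4, -1.8]
width: 0.012
```

```bash
python3 -c "
from h import *
go(.5785,.1766,.0543,92.1)
s=r.camera('side');t=r.camera('top')
b=cv2.resize(s[170:265,240:350],None,fx=6,fy=6,interpolation=2)
cv2.imwrite('pics/g9.png',b);cv2.imwrite('pics/g9t.png',cv2.resize(t[190:270,240:350],None,fx=6,fy=6,interpolation=2))
print(r.read_state()['ft_force'])"
```

```text
t 18.28 pos [0.5785 0.1766 0.0543] jaw 92.28 w 0.012 F [ 0.54  0.42 -1.85]
shift units [-0.002  0.001  0.001] turn units [-0.067  0.023 -0.036]
[ 1.40573677  0.5177     -0.91720146]
```

View pics/g9.png

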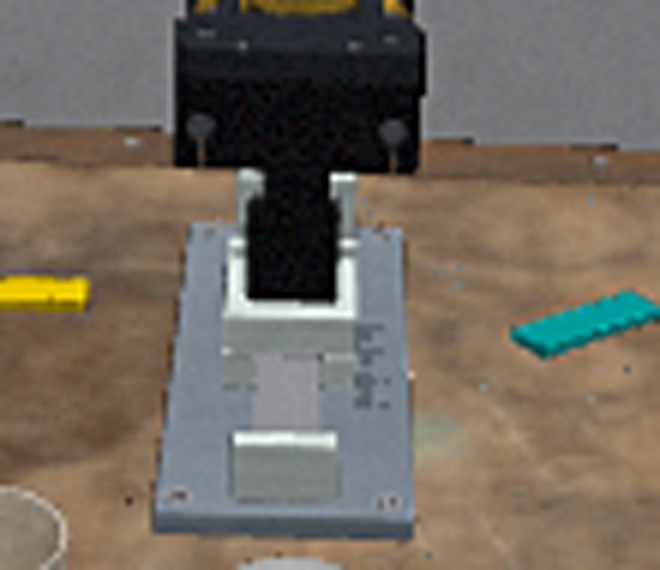

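View pics/g9t.png

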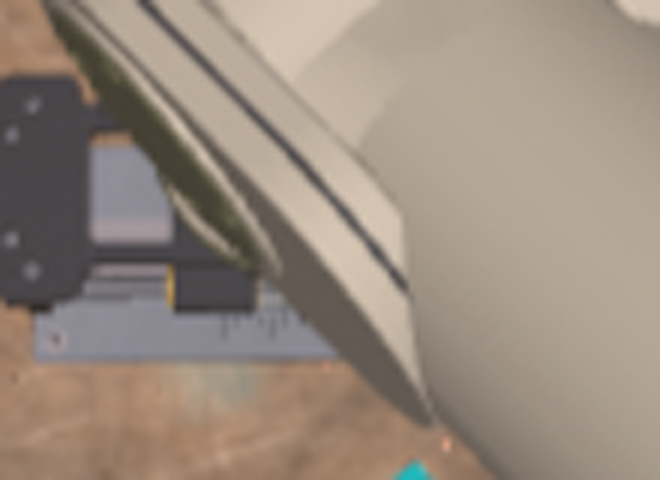

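>>> send_rows:
  commands:
    - [0,-0.04,0,0,0,0,1]

```text
time: 18.47
ee_pos: [0.5786, 0.176, 0.0543]
eef_rot: [-0.02, 1.0, 0.003, 0.001]
ft_force: [2.6, 4.2, -3.0]
width: 0.0119
```

>>> send_rows:
  commands:
    - [0,0,0,0,0,0,1]
    - [0,0,0,0,0,0,1]

```text
time: 18.63
ee_pos: [0.5786, 0.1759, 0.0543]
eef_rot: [-0.02, 1.0, 0.003, 0.001]
ft_force: [0.9, 0.6, -1.3]
width: 0.0119
```

>>> send_rows:
  commands:
    - [0,0.05,0,0,0,0,1]

```text
time: 18.72
ee_pos: [0.5785, 0.1766, 0.0542]
eef_rot: [-0.02, 1.0, 0.003, 0.001]
ft_force: [-0.6, -4.6, 1.8]
width: 0.0121
```

>>> send_rows:
  commands:
    - [0,0,0,0,0,0,1]
    - [0,0,0,0,0,0,1]
    - [0,0,0,0,0,0,1]
    - [0,0,0,0,0,0,1]

```text
time: 19.05
ee_pos: [0.5786, 0.1765, 0.0543]
eef_rot: [-0.02, 1.0, 0.003, 0.001]
ft_force: [0.1, -1.2, -1.2]
width: 0.0117
```

>>> send_rows:
  commands:
    - [0,0.06,0,0,0,0,1]

```text
time: 19.13
ee_pos: [0.5785, 0.1771, 0.0542]
eef_rot: [-0.019, 1.0, 0.002, 0.001]
ft_force: [-2.4, -8.8, 3.9]
width: 0.0119
```

>>> send_rows:
  commands:
    - [0,0.06,0,0,0,0,1]

```text
time: 19.22
ee_pos: [0.5786, 0.1772, 0.0542]
eef_rot: [-0.019, 1.0, 0.0, 0.0]
ft_force: [-3.3, -8.3, 4.3]
width: 0.012
```

>>> send_rows:
  commands:
    - [0,0.04,0,0,0,0,1]

```text
time: 19.3
ee_pos: [0.5786, 0.1772, 0.0542]
eef_rot: [-0.018, 1.0, -0.001, 0.0]
ft_force: [-1.4, -4.5, 2.5]
width: 0.0119
```

>>> send_rows:
  commands:
    - [0,0,0,0,0,0,1]

```text
time: 19.38
ee_pos: [0.5785, 0.1769, 0.0543]
eef_rot: [-0.018, 1.0, -0.001, -0.0]
ft_force: [-0.6, -0.3, -0.1]
width: 0.0116
```

>>> send_rows:
  commands:
    - [0,0,0,0,0,0,1]

```text
time: 19.47
ee_pos: [0.5785, 0.1769, 0.0543]
eef_rot: [-0.018, 1.0, -0.001, -0.0]
ft_force: [-0.8, -2.6, -1.5]
width: 0.012
```

>>> send_rows:
  commands:
    - [0,0,0,0,0,0,1]
    - [0,0,0,0,0,0,1]

```text
time: 19.63
ee_pos: [0.5785, 0.1769, 0.0542]
eef_rot: [-0.018, 1.0, -0.001, -0.0]
ft_force: [-0.6, -1.4, 0.4]
width: 0.012
```

>>> send_rows:
  commands:
    - [0,-0.06,0,0,0,0,1]

```text
time: 19.72
ee_pos: [0.5785, 0.176, 0.0543]
eef_rot: [-0.019, 1.0, -0.0, 0.0]
ft_force: [0.7, 3.3, -3.2]
width: 0.0119
```

>>> send_rows:
  commands:
    - [0,-0.06,0,0,0,0,1]

```text
time: 19.8
ee_pos: [0.5786, 0.1756, 0.0543]
eef_rot: [-0.019, 1.0, 0.001, 0.0]
ft_force: [2.6, 5.1, -6.0]
width: 0.0122
```

>>> send_rows:
  commands:
    - [0,0,0,0,0,0,1]

```text
time: 19.88
ee_pos: [0.5786, 0.1758, 0.0543]
eef_rot: [-0.019, 1.0, 0.001, 0.001]
ft_force: [0.3, -2.1, -2.6]
width: 0.0117
```

>>> send_rows:
  commands:
    - [0,0,0,0,0,0,1]
    - [0,0,0,0,0,0,1]

```text
time: 20.05
ee_pos: [0.5786, 0.1758, 0.0543]
eef_rot: [-0.019, 1.0, 0.001, 0.001]
ft_force: [1.0, 0.1, -2.1]
width: 0.012
```

>>> send_rows:
  commands:
    - [0,0.045,0,0,0,0,1]
    - [0,0,0,0,0,0,1]
    - [0,0,0,0,0,0,1]
    - [0,0,0,0,0,0,1]
    - [0,0,0,0,0,0,1]

```text
time: 20.47
ee_pos: [0.5785, 0.1764, 0.0543]
eef_rot: [-0.019, 1.0, 0.0, 0.0]
ft_force: [0.3, -0.8, -1.8]
width: 0.0115
```

```bash
python3 -c "
from h import *
go(.5785,.1763,.0543,92.1)"
```

```text
t 20.47 pos [0.5785 0.1764 0.0543] jaw 92.16 w 0.0115 F [ 0.34 -0.83 -1.84]
shift units [-0.002 -0.002  0.001] turn units [-0.01   0.007 -0.013]
```

```bash
python3 -c "
from h import *
print(r.close_job()); go(.5785,.1763,.0543,92.1)"
```

```text
the job is handed in; nothing more can be done
None
the job is handed in; nothing more can be done
```

I stacked the red and then the blue-grey foiled strip on the strip in the jig. I then slid the gate past the first click into the second notch and handed the job in at about 20.5 s of the 67 s allowed, still gripping it.

**Pile:** After both strips were placed and let go, the top view showed all three between the four pins. The blue strip sat about 2 mm nearer the heel than the one under it, within the 4 mm limit. I never saw the pile again after closing the gate, because the arm hid it in both views. I did not let go to look, so the final alignment is not confirmed.

**Gate:**
- **First notch:** the fingers settled at y = 0.1964. The wrist force along the rail reached about 19 N as the gate left that notch, more than the roughly 10 N I expected. I put the excess down to the push itself.
- **Second notch:** the ball drew the gate in and the fingers finished at y = 0.1764, 20.0 mm further on, which matches the stated notch spacing. Small pulls both ways put the notch's middle near 0.1763.
- **Camera disagreement:** the pictures had put the second notch at 0.1777, a difference of 1.3 mm, which is within the 2 mm calibration. I trusted the feel of the notch.
- **Hold:** the last reading showed a 25 N grip set on the gate at 11.5 mm finger opening, against a grip 12 mm thick, with about 1 N along the rail. After the gate reached the second notch, forces along the rail stayed under 9 N.

No move went near the bottle, tin or jar, but I did not measure their positions again at the end.

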